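# Put the shaping blocks away in the tool drawer

## Task

Move the orange roll of tape out of the drawer's way and lay it flat in the yellow tray, pull the bench cabinet's drawer fully open, and put each shaping block that is lying on the bench into the drawer pocket of its own colour and outline, seated fully home, flat and square. When all of that is done, push the drawer fully shut; leave the tin, the jar and the screwdriver where they are.

Things in the scene. Friction and masses are not known exactly. Their poses are not given: they have to be found in the camera images.
- block_red: sanding block, red flat sole 50 (x) x 90 (y) x 14 mm thick; outline full rectangle, fits either way round. Upright wooden grip rib centred on it: 20 wide (x), 64 long (y), 50 mm tall, top 64 mm above the underside. Origin: centre of underside, z up. 0.15 to 0.3 kg. Starts upright on the bench, its y axis within 0.5 rad of world -x; may be absent
- pocket_red (a point): centre of the red floor of the red block's pocket in the black drawer insert. Pocket 12 mm deep, shaped like the sole with 2 mm spare on each side. A fully seated block has its origin here and its axes parallel to these (x away from the drawer front into the cabinet, y along the front; a shape that fits either way may be turned by pi)
- block_green: sanding block, green flat sole 50 (x) x 90 (y) x 14 mm thick; outline L: corner +x+y cut off (16 mm in x, 24 in y), fits one way only. Upright wooden grip rib centred on it: 20 wide (x), 64 long (y), 50 mm tall, top 64 mm above the underside. Origin: centre of underside, z up. 0.15 to 0.3 kg. Starts upright on the bench, its y axis within 0.5 rad of world -x; may be absent
- pocket_green (a point): centre of the green floor of the green block's pocket in the black drawer insert. Pocket 12 mm deep, shaped like the sole with 2 mm spare on each side. A fully seated block has its origin here and its axes parallel to these (x away from the drawer front into the cabinet, y along the front; a shape that fits either way may be turned by pi)
- block_blue: sanding block, blue flat sole 50 (x) x 90 (y) x 14 mm thick; outline T: both +x corners cut off (16 mm in x, 24 in y), fits one way only. Upright wooden grip rib centred on it: 20 wide (x), 64 long (y), 50 mm tall, top 64 mm above the underside. Origin: centre of underside, z up. 0.15 to 0.3 kg. Starts upright on the bench, its y axis within 0.5 rad of world -x; may be absent
- pocket_blue (a point): centre of the blue floor of the blue block's pocket in the black drawer insert. Pocket 12 mm deep, shaped like the sole with 2 mm spare on each side. A fully seated block has its origin here and its axes parallel to these (x away from the drawer front into the cabinet, y along the front; a shape that fits either way may be turned by pi)
- block_white: sanding block, white flat sole 50 (x) x 90 (y) x 14 mm thick; outline Z: corners +x+y and -x-y cut off (16 mm in x, 24 in y), fits either way round. Upright wooden grip rib centred on it: 20 wide (x), 64 long (y), 50 mm tall, top 64 mm above the underside. Origin: centre of underside, z up. 0.15 to 0.3 kg. Starts upright on the bench, its y axis within 0.5 rad of world -x; may be absent
- pocket_white (a point): centre of the white floor of the white block's pocket in the black drawer insert. Pocket 12 mm deep, shaped like the sole with 2 mm spare on each side. A fully seated block has its origin here and its axes parallel to these (x away from the drawer front into the cabinet, y along the front; a shape that fits either way may be turned by pi)
- roll: orange roll of tape lying flat on the bench just in front of the closed drawer, in the way of its travel, at the start: ring 84 mm outside and 60 mm inside diameter (wall 12 mm), 25 mm tall, 0.09 kg. Origin: centre of its underside, on its axis; z along its axis
- bin: fixed open yellow tray on the bench, 160 x 160 mm outside, 40 mm tall, walls and floor 5 mm. Origin: centre of its underside
- cab: fixed low grey cabinet on the bench, 300 mm deep (x) x 280 mm wide (y) x 115 mm tall, one drawer with a blue front. Origin: centre of its underside; the drawer front faces its own -x, and the drawer slides out along its -x
- cab_drawer0 (a joint): how far the drawer is out, m: 0 shut, 0.213 fully out (stop). Slides with about 1 N of friction and stays where it is left. The drawer front's top edge is about 103 mm above the bench, lower than the cabinet's top
- cab_drawer0_handle (a point): middle of the drawer's steel bar handle: horizontal bar along the cabinet's y, 120 mm long, 11 mm thick, standing 35 mm off the drawer front and 38 mm below the cabinet's top; it moves with the drawer
- tin: bystander: tin can, 72 mm diameter, 110 mm tall, origin at its underside
- jar: bystander: closed jar, 68 mm diameter, 90 mm tall, origin at its underside
- screwdriver: bystander: screwdriver lying on the bench, handle along its -x, origin at its underside
There are look-alikes about, which are no part of the job. Leave any purple or turquoise look-alike of the block_white alone.

How it is judged:
By the outcome, as a careful person would: the job done as asked, in the order asked, and still so for the second after the job is handed in, with the robot touching nothing.
Of block_red, block_green, block_blue, block_white only 2 to 4 are there at a start; the rules pass over those that are not, and their reading is None.
At some moment in a run one of block_red, block_green, block_blue, block_white may be knocked a few centimetres aside while the robot is not near it.
Once in a run the grip may slacken for a moment while it holds something.
It also fails if it takes over 210 s, if anything falls off the work surface, if the arm or the gripper's body presses on something with over 40 N, if the wrist force passes 120 N, or if a joint passes its speed limit or range.

## Robot

A 7-joint arm with a two-finger parallel gripper is mounted at the origin on the work surface. World frame = base frame: x ahead of the robot, y to its left, z up, the work surface at z = 0. Lengths are in mm, angles in rad, forces in N, time in s.
With the tool pointing down it reaches from about 400 to 875 mm from the base axis. Payload 4.4 kg.
Tool frame: the origin (TCP) lies on the centre line of the jaws, within the pads' length; the fingertips stand 25 mm ahead of it and the grasp point (between the pads) lies 6 mm ahead of it; x points along the fingers, y is the direction in which the jaws open and shut, and the axes are right-handed (so a half turn about x gives the same grasp; the last joint's range is limited). The gripper opens to 85 mm and grips with 20 to 120 N. Pads are 22 mm wide; open, the fingers measure 114 mm over their backs; the gripper's body (76 mm by 85 mm) begins 54 mm behind the grasp point. The pads swing forward as they close: fully open they stand 13 mm farther back than shut.
Start: joints at [-1.322, 0.628, 0.038, 1.517, -0.027, 0.996, -0.02], TCP at [201.234, 618.08, 256.313] pointing down, gripper open.
Joint ranges: [-3.06, 3.06], [-0.37, 2.12], [-1.25, 1.32], [0.18, 2.47], [-1.1, 4.24], [0.23, 1.98], [-2.94, 2.94]. Speed limits (rad/s): [2.57, 2.57, 3.14, 3.14, 3.14, 3.14, 3.14].

## Interface

Orientations are given as [roll, pitch, yaw] about the fixed x, y, z axes, in that order (R = Rz(yaw) Ry(pitch) Rx(roll)).
In Python, from cell import * gives the robot as it stands. The module is installed in compiled form; this text tells all that it offers.
- The arm moves only by the tool jog_arm, never from a script. Its argument "series" is a list of rows, each a list of 3 entries, a list of its own where there are three numbers: the turn, a rotation vector about the tool's x, y, z in degrees, then the shift along the tool's x, y, z in mm, then the gripper's target within -1 to 1 (shut at 1, half-way at 0, fully open at -1). In form: [[[rx, ry, rz], [dx, dy, dz], hand], ...]. A call has 1 to 8 rows; each row shifts and turns the commanded pose from where the row before left it, along the tool's axes as they then stand; what a row does not reach is not made up. A row lasts 1/8 s, in which the tool goes at most 62.5 mm and 10.7 degrees, less where a joint would pass 70% of its speed; a pose out of reach is approached as far as the arm can. A call is refused whole if a number of a shift passes 62.5 or a number of a turn 10.7, either way. A call with a gripper value outside its range is refused whole. The fingers move at their own pace and stop on an object; the grip force is fixed at half the most. Time passes only in rows, so rows that do not move let the fingers close. It gives the time, the measured TCP pose, the force and the opening at its end, in the units of the state.
- read_state(): the state, without advancing time (a new reading comes with each control period).
- get_image(name): name is "scene" or "top"; returns a dict with "img" (480x640x3 uint8, red, green, blue), "range_z" (480x640 float32, mm along the optical axis (not along the pixel's ray), 0 where there is no reading), "fovy" (degrees; the focal length in pixels is half the picture's height over the tangent of half this angle, whatever the lens; pixels are square), "cx", "cy" (the principal point, pixels), "k1" (the pictures are not rectified: a ray, as slopes to the right and down, at radius r is drawn at 1 + k1 r^2 times it, then the intrinsics apply), "cam_to_world" (4x4, takes a point from camera to world coordinates). Camera axes: x right, y up, looking along -z (the intrinsics and any distortion apply to the point x, -y, -z); pixel columns grow to the right and rows downward; lengths in mm; the calibration is good to about 2 mm. A picture is of the moment at which its call begins.
- finish_job(): hands the job in, once; it reports no verdict.
The state is a dict: "clock": time; "qpos": joint angles; "qd": joint speeds; "tau": joint torques, N m; "eef_pos": TCP position; "tool_rot": TCP orientation; "force": force on the tool from outside, world axes, zero at the start; "torque": the same for the moment, N m; "width": finger opening in mm.
Only numpy, scipy, OpenCV 4.12 (cv2) and the standard library are available. Lean on these libraries where they do the work, as an engineer would, in place of code of your own. Each camera call takes 0.05 s, during which the arm holds its last target. There are 200 camera calls.

## Working session

There is one attempt and no reset: what is moved stays moved. The work goes in short steps, Python scripts to look and compute and a tool call to move; the robot and the scene stay as the last step left them, time stands still between calls to the robot, and variables do not carry over. Pictures are saved under pics/ and viewed, about 12 in all and at most 16, crops included, and the job is handed in when it is done.

Besides the shell and the picture viewer there is one more tool, called by a JSON object that holds its "name" and its "arguments". jog_arm: Moves the arm, as the interface text tells. Its arguments: {"type":"object","properties":{"series":{"type":"array"}},"required":["series"]}

```bash
mkdir -p pics; cat > h.py <<'E'
from cell import *
import numpy as np, cv2
from scipy.spatial.transform import Rotation as R
def K(d):
    f=d["img"].shape[0]/2/np.tan(np.radians(d["fovy"])/2)
    return np.array([[f,0,d["cx"]],[0,f,d["cy"]],[0,0,1.]]),np.array([d["k1"],0,0,0.])
def ray(d,uv):
    k,D=K(d); p=cv2.undistortPoints(np.float64(uv).reshape(-1,1,2),k,D)[:,0]
    return np.c_[p[:,0],-p[:,1],-np.ones(len(p))]
def plane(d,uv,z):
    T=np.array(d["cam_to_world"]); r=ray(d,uv)@T[:3,:3].T; o=T[:3,3]
    return o+r*((z-o[2])/r[:,2])[:,None]
def cloud(d):
    T=np.array(d["cam_to_world"]); h,w=d["range_z"].shape
    v,u=np.mgrid[:h,:w]; r=ray(d,np.c_[u.ravel(),v.ravel()])
    return ((r*d["range_z"].reshape(-1,1))@T[:3,:3].T+T[:3,3]).reshape(h,w,3)
def save(d,n): cv2.imwrite(f"pics/{n}.png",d["img"][:,:,::-1])
E
python3 - <<'E'
from h import *
for n in("scene","top"):
    d=get_image(n);save(d,n+"0");np.savez(n+"0.npz",**d);print(n,d["fovy"],d["cx"],d["cy"],d["k1"],np.round(d["cam_to_world"],3).tolist(),(d["range_z"]>0).mean())
s=read_state();print(s)
E
```

```text
scene 45.53791027907372 327.19321468121905 239.98456264040126 -0.029568213172709978 [[0.837, -0.389, 0.384, 1113.907], [0.547, 0.609, -0.575, -891.387], [-0.01, 0.691, 0.722, 1157.442], [0.0, 0.0, 0.0, 1.0]] 0.9958430989583333
top 43.174622537011615 322.9805414044479 236.9518309961001 -0.1289847171565962 [[0.027, 0.988, -0.149, 346.511], [-1.0, 0.026, -0.015, -42.429], [-0.011, 0.149, 0.989, 1292.991], [0.0, 0.0, 0.0, 1.0]] 0.9959700520833333
{'clock': 0.1, 'qpos': array([-1.32178826,  0.62923189,  0.03843473,  1.5182226 , -0.02701321,
        0.99628448, -0.01999272]), 'qd': array([-0.00209936, -0.00290797, -0.0003471 , -0.00206171, -0.00253963,
        0.0005704 ,  0.0018934 ]), 'tau': array([ 3.34883443e-03, -5.64532042e+01,  1.23055000e+00, -1.93970132e+01,
        1.13032601e-02,  5.42164416e-03,  1.63514915e-05]), 'eef_pos': array([201.07166814, 617.60626086, 255.50942166]), 'tool_rot': array([-1.57264195,  1.5691673 , -1.88744078]), 'force': array([-0.19803029,  0.16831803, -0.30172914]), 'torque': array([-0.00470256, -0.01573186,  0.03534173]), 'width': 85.20940202148853}
```

View pics/top0.png

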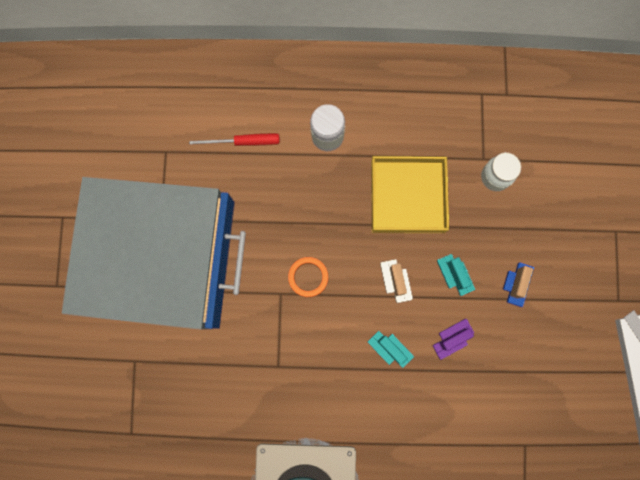

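View pics/scene0.png

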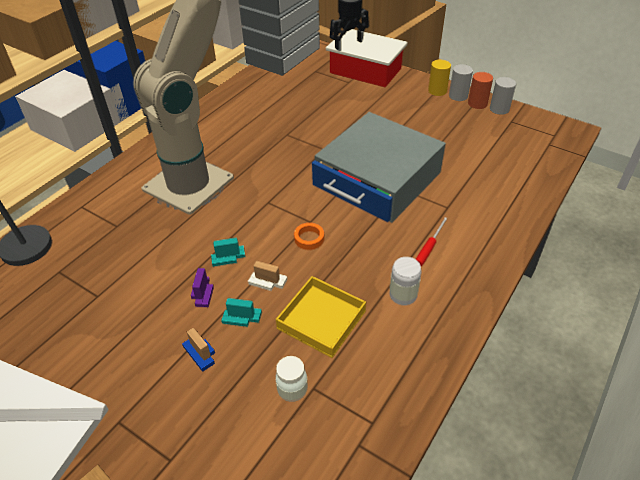

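The top view has +x up and +y to the left. It shows the roll at (308,277), white block at (397,281), blue block at (519,284), tray at (410,194) and the drawer handle at (239,263). There are three look-alikes at (457,275), (454,339) and (391,349). Neither view shows a red or green block.

```bash
cat >> h.py <<'E'
def col(d,name):
    hsv=cv2.cvtColor(np.ascontiguousarray(d["img"]),cv2.COLOR_RGB2HSV); H,S,V=[hsv[...,i].astype(int) for i in range(3)]
    return {"blue":(abs(H-110)<10)&(S>150)&(V>50),"white":(S<45)&(V>150),"orange":(abs(H-9)<7)&(S>200)&(V>140),
     "yellow":(abs(H-25)<6)&(S>170)&(V>90),"red":((H<5)|(H>174))&(S>150),"green":(abs(H-62)<18)&(S>120)}[name]
def rect(P):
    (c,s,a)=cv2.minAreaRect(np.float32(P[:,:2])); 
    if s[0]<s[1]: s=s[::-1]; a+=90
    return np.round(c,1),np.round(s,1),round((a+90)%180-90,1)  # angle of the long side
E
python3 - <<'E'
from h import *
for n in("top","scene"):
    d=dict(np.load(n+"0.npz")); d={k:(v if v.ndim else v.item()) for k,v in d.items()}
    C=cloud(d); X,Y,Z=C[...,0],C[...,1],C[...,2]
    print(n,"bench z",np.median(Z[(abs(X-450)<150)&(abs(Y+100)<200)]))
    reg=(X>250)&(X<800)&(Y<50)&(Y>-600)
    m=col(d,"orange")&(Z>15)&(Z<35)&(X>200)&(X<700)&(abs(Y)<200)
    p=C[m]; (c,r)=cv2.minEnclosingCircle(np.float32(p[p[:,2]>22][:,:2])); print("roll",c,r,np.median(p[:,2]),m.sum())
    m=(Z>55)&(Z<75)&reg
    nl,L=cv2.connectedComponents(m.astype(np.uint8))
    for i in range(1,nl):
        q=L==i
        if 40<q.sum()<2000: print("rib",rect(C[q]),q.sum(),np.round(np.median(C[q],0)),d["img"][q].mean(0).round())
    for nm in("blue","white"):
        m=col(d,nm)&(Z>8)&(Z<20)&reg
        nl,L=cv2.connectedComponents(m.astype(np.uint8))
        for i in range(1,nl):
            q=L==i
            if q.sum()>25: print(nm,"sole",rect(C[q]),q.sum(),C[q].mean(0).round(1))
    m=col(d,"yellow")&(Z>33)&(Z<45)&(X>200);print("tray rim",rect(C[m]),m.sum())
    m=(Z>110)&(Z<120)&(Y>50)&(Y<520)&(X>250)&(X<700);print("cab top",rect(C[m]),m.sum(),np.median(C[m][:,2]))
    m=(Z>70)&(Z<90)&(X>250)&(X<700)&(Y>20)&(Y<250)&~col(d,"blue");
    nl,L=cv2.connectedComponents(m.astype(np.uint8))
    for i in range(1,nl):
        q=L==i
        if q.sum()>20: print("handle?",rect(C[q]),q.sum(),np.round(np.median(C[q],0)))
E
```

```text
top bench z 1.3088188907777294
roll (0.0, 0.0) 0.0 nan 0
rib (array([742.6, -28.7]), array([65.9, 24.4]), -85.9) 85 [735. -29.  66.] [119. 116. 104.]
rib (array([ 675.9, -390. ]), array([67.3, 43.5]), 49.2) 188 [ 663. -379.   64.] [170. 170. 158.]
rib (array([ 466.1, -307.7]), array([63.8, 21.6]), 22.0) 310 [ 465. -307.   64.] [ 63. 160. 151.]
rib (array([ 450.3, -180.3]), array([64.2, 20.3]), 13.2) 315 [ 449. -179.   64.] [201. 156. 114.]
rib (array([ 449.5, -440. ]), array([64.6, 22.3]), -16.8) 302 [ 449. -439.   64.] [190. 147. 108.]
rib (array([ 331.3, -301.9]), array([65.2, 20.6]), -61.3) 322 [ 331. -302.   64.] [124.  67. 144.]
rib (array([ 307. , -170.1]), array([62.7, 20.1]), 46.1) 318 [ 308. -169.   64.] [ 66. 168. 159.]
blue sole (array([ 454.7, -423. ]), array([41. , 16.4]), -17.7) 134 [ 454.6 -423.2   13.8]
blue sole (array([ 411.5, -436.1]), array([32.4, 14. ]), 81.3) 87 [ 412.2 -436.7   13.4]
white sole (array([ 459.7, -161.7]), array([69. , 29.6]), -2.9) 254 [ 461.3 -162.2   14.5]
white sole (array([ 440.2, -190.8]), array([65.1, 33.4]), 13.2) 178 [ 431.3 -199.1   14.5
[... 1024 characters left out ...]
0. 185. 167.]
blue sole (array([ 459.3, -421.5]), array([44.1,  9.1]), -26.5) 40 [ 462.4 -423.6   14.1]
blue sole (array([ 447.5, -452.4]), array([94.1, 32.4]), -12.9) 294 [ 454.4 -457.9   14.5]
white sole (array([ 441.3, -201. ]), array([68.5, 29.5]), -0.4) 140 [ 440.1 -201.2   14.8]
white sole (array([ 486.3, -165.2]), array([37.2, 17.8]), -63.7) 61 [ 484.9 -165.7   15.1]
tray rim (array([563.9, 308.2]), array([1219.9,  176.6]), -82.1) 718
cab top (array([488.9, 338.1]), array([295.6, 284.6]), 86.2) 5294 113.97036590360688
handle? (array([474.2, 157.8]), array([129. ,  47.7]), -2.0) 207 [480. 143.  81.]
handle? (array([618. , 213.2]), array([73.4,  9.3]), 84.6) 70 [619. 210.  79.]
  return _methods._mean(a, axis=axis, dtype=dtype,
  ret = ret.dtype.type(ret / rcount)
```

```bash
cat >> h.py <<'E'
def plan(xyz,jaw):
    """turn (tool rotvec, deg) then shift (tool axes after the turn, mm) to point down, tool y at +-jaw deg"""
    s=read_state(); R0=R.from_euler("xyz",s["tool_rot"]); out=[]
    for a in(jaw,jaw+180):
        y=np.array([np.cos(np.radians(a)),np.sin(np.radians(a)),0]); x=np.array([0,0,-1.])
        R1=R.from_matrix(np.c_[x,y,np.cross(x,y)]); out.append(((R0.inv()*R1).as_rotvec(degrees=True),R1))
    t,R1=min(out,key=lambda o:np.linalg.norm(o[0]))
    print("t",round(s["clock"],2),"at",s["eef_pos"].round(1),"w",round(s["width"],1),"F",s["force"].round(1),"q7",s["qpos"][6].round(2))
    print("turn",t.round(1),"shift",R1.inv().apply(np.array(xyz)-s["eef_pos"]).round(1))
E
python3 - <<'E'
from h import *
for n in("top","scene"):
    d=dict(np.load(n+"0.npz")); d={k:(v if v.ndim else v.item()) for k,v in d.items()}
    C=cloud(d); X,Y,Z=C[...,0],C[...,1],C[...,2]
    m=(Z>18)&(Z<32)&(abs(X-455)<60)&(abs(Y-4)<60);p=C[m];print("roll",cv2.minEnclosingCircle(np.float32(p[:,:2])),m.sum(), rect(p))
    cx=np.array([np.cos(np.radians(86)),np.sin(np.radians(86))]); cy=np.array([-cx[1],cx[0]])
    a=C[...,:2]@cx; b=C[...,:2]@cy
    m=(Z>60)&(Z<95)&(X>350)&(X<620)&(Y>80)&(Y<250)&~col(d,"blue"); 
    q=m&(a<np.percentile(a[m],1)+12)&(Z>74); print("bar",rect(C[q]),q.sum(),np.percentile(a[q],[2,50,98]),np.percentile(Z[q],[5,50,95]), "end b",b[q].min(),b[q].max())
    t=(Z>110)&(Z<120)&(Y>50)&(Y<520)&(X>250)&(X<700); print("top a",np.percentile(a[t],[.3,99.7]),"b",np.percentile(b[t],[.3,99.7]))
    f=col(d,"blue")&(Z>60)&(Z<108)&(Y>50)&(X<650); print("front a",np.percentile(a[f],[1,50,99]), rect(C[f]))
s=read_state(); print(R.from_euler("xyz",s["tool_rot"]).as_matrix().round(3))
plan([455,-32,120],90)
E
```

```text
roll ((453.806640625, 6.830891132354736), 41.97848129272461) 607 (array([453. ,   5.4]), array([82.2, 79.9]), 1.9)
bar (array([474.2, 143.7]), array([131.2,  12.1]), -4.2) 353 [170.57800793 175.39043778 181.81180521] [76.97202015 81.8929157  86.41117823] end b -528.6022049614061 -397.36735578938476
top a [230.20926599 514.34878597] b [-600.88121482 -322.68102666]
front a [210.38741165 214.13155124 223.46050332] (array([475.3, 184.7]), array([268. ,  15.5]), -3.8)
roll ((454.2867736816406, 7.457805633544922), 46.70391082763672) 333 (array([455.4,   4.5]), array([84.7, 82.5]), 66.2)
bar (array([473.6, 140.6]), array([129.1,  12.2]), -3.1) 144 [168.19015443 173.80717854 179.14863188] [75.33142479 81.15644096 86.43433613] end b -527.1655702930989 -397.9810716862038
top a [226.48332715 514.54906132] b [-604.57399294 -324.54453689]
front a [205.44772102 212.1681052  225.88203962] (array([-26.4, 277.7]), array([1303.8,   49.9]), -10.8)
[[-0.001  0.31   0.951]
 [-0.002  0.951 -0.31 ]
 [-1.    -0.002 -0.   ]]
t 0.1 at [201.1 617.6 255.5] w 85.2 F [-0.2  0.2 -0.3] q7 -0.02
turn [-18.   -0.    0.1] shift [ 135.5 -649.6  253.9]
```

{"name": "jog_arm", "arguments": {"series": [[[-9,0,0],[0,0,0],0.05],[[-9,0,0],[0,0,0],0.05],[[0,0,0],[0,-50,20],0.05],[[0,0,0],[0,-50,20],0.05],[[0,0,0],[0,-50,20],0.05],[[0,0,0],[0,-50,20],0.05],[[0,0,0],[0,-50,20],0.05],[[0,0,0],[0,-50,20],0.05]]}}

```text
clock: 1.1
eef_pos: [321.4, 316.2, 256.2]
tool_rot: [-1.483, 1.571, -1.483]
force: [-0.2, -0.4, 0.3]
width: 40.5
```

{"name": "jog_arm", "arguments": {"series": [[[0,0,0],[0,-50,20],0.05],[[0,0,0],[0,-50,20],0.05],[[0,0,0],[0,-50,20],0.05],[[0,0,0],[0,-50,20],0.05],[[0,0,0],[0,-50,20],0.05],[[0,0,0],[0,-50,20],0.05],[[0,0,0],[0,-50,14],0.05],[[0,0,0],[0,0,0],0.05]]}}

```text
clock: 2.1
eef_pos: [455.3, -36.6, 256.1]
tool_rot: [-1.468, 1.569, -1.477]
force: [0.3, 0.8, 0.5]
width: 40.7
```

```bash
python3 -c "
from h import *
plan([454.5,-31,31],90)"
```

```text
t 2.1 at [455.3 -36.6 256.1] w 40.7 F [0.3 0.8 0.5] q7 1.61
turn [-0.5  0.   0.1] shift [225.1   5.6  -0.8]
```

{"name": "jog_arm", "arguments": {"series": [[[-0.5,0,0],[45,5.5,-1],0.05],[[0,0,0],[50,0,0],0.05],[[0,0,0],[50,0,0],0.05],[[0,0,0],[40,0,0],0.05],[[0,0,0],[20,0,0],0.05],[[0,0,0],[10,0,0],0.05],[[0,0,0],[10,0,0],0.05],[[0,0,0],[0,0,0],0.05]]}}

```text
clock: 3.1
eef_pos: [455.6, -26.0, 35.0]
tool_rot: [2.981, 1.561, 2.991]
force: [0.3, 1.0, 0.2]
width: 40.5
```

{"name": "jog_arm", "arguments": {"series": [[[0,0,0],[0,0,0],1],[[0,0,0],[0,0,0],1],[[0,0,0],[0,0,0],1],[[0,0,0],[0,0,0],1],[[0,0,0],[0,0,0],1]]}}

```text
clock: 3.72
eef_pos: [456.3, -26.9, 36.1]
tool_rot: [-3.081, 1.564, -3.072]
force: [-0.1, 0.4, 6.7]
width: 10.9
```

```bash
python3 -c "
from h import *
plan([635,-233,110],90)
s=get_image('scene');save(s,'s1')"
```

```text
t 3.73 at [456.3 -26.9  36.1] w 10.9 F [-0.1  0.4  6.7] q7 0.96
turn [ 0.5 -0.4  0. ] shift [ -73.9 -206.1  178.7]
```

View pics/s1.png

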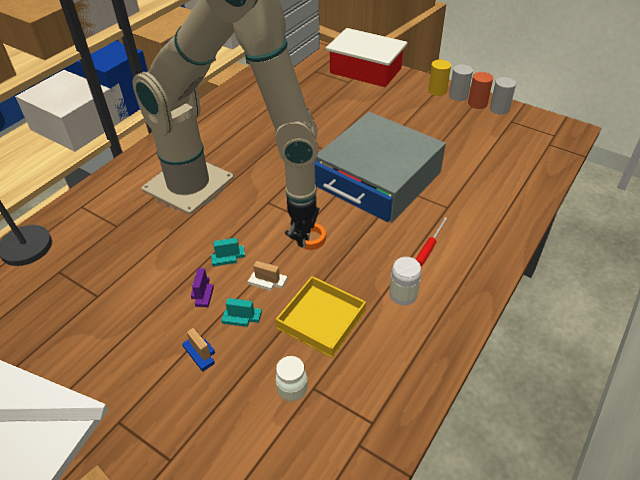

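The gripper is down on the roll at (305,235) with the ring wall between the fingers. Lifting.

{"name": "jog_arm", "arguments": {"series": [[[0,0,0],[-25,0,0],1],[[0,0,0],[-40,0,0],1],[[0,0,0],[-40,0,0],1],[[0,0,0],[0,0,0],1],[[0,0,0],[0,0,0],1]]}}

```text
clock: 4.4
eef_pos: [456.7, -27.2, 140.2]
tool_rot: [-3.11, 1.563, -3.103]
force: [-0.2, -0.2, -1.2]
width: 11.5
```

```bash
python3 -c "
from h import *
plan([635,-233,140],90)"
```

```text
t 4.4 at [456.7 -27.2 140.2] w 11.5 F [-0.2 -0.2 -1.2] q7 1.08
turn [ 0.5 -0.5  0. ] shift [ 2.000e-01 -2.058e+02  1.783e+02]
```

{"name": "jog_arm", "arguments": {"series": [[[0.5,-0.5,0],[0,0,0],1],[[0,0,0],[0,-34,30],1],[[0,0,0],[0,-34,30],1],[[0,0,0],[0,-34,30],1],[[0,0,0],[0,-34,30],1],[[0,0,0],[0,-34,30],1],[[0,0,0],[0,-36,28],1],[[0,0,0],[0,0,0],1]]}}

```text
clock: 5.4
eef_pos: [635.3, -237.0, 138.4]
tool_rot: [-1.378, 1.569, -1.384]
force: [-1.2, 0.1, -1.7]
width: 11.0
```

{"name": "jog_arm", "arguments": {"series": [[[0,0,0],[0,0,0],1],[[0,0,0],[30,0,0],1],[[0,0,0],[30,0,0],1],[[0,0,0],[15,0,0],1],[[0,0,0],[10,0,0],1],[[0,0,0],[5,0,0],1],[[0,0,0],[0,0,0],1],[[0,0,0],[0,0,0],1]]}}

```text
clock: 6.4
eef_pos: [635.6, -233.2, 51.6]
tool_rot: [-0.167, 1.568, -0.168]
force: [-0.9, -0.1, -1.2]
width: 11.2
```

```bash
python3 -c "
from h import *
plan([635,-233,40],90)
d=get_image('top');save(d,'t2');C=cloud(d);m=col(d,'orange')&(C[...,0]>500)&(C[...,2]<150);print(m.sum(),cv2.minEnclosingCircle(np.float32(C[m][:,:2])),np.percentile(C[m][:,2],[5,50,95]))"
```

```text
t 6.4 at [ 635.6 -233.2   51.6] w 11.2 F [-0.9 -0.1 -1.2] q7 1.46
turn [-0.   0.1  0. ] shift [11.6  0.2 -0.6]Traceback (most recent call last):
  File "<string>", line 4, in <module>
    d=get_image('top');save(d,'t2');C=cloud(d);m=col(d,'orange')&(C[...,0]>500)&(C[...,2]<150);print(m.sum(),cv2.minEnclosingCircle(np.float32(C[m][:,:2])),np.percentile(C[m][:,2],[5,50,95]))
                                                                                                                                                            ~~~~~~~~~~~~~^^^^^^^^^^^^^^^^^^^^^
    return _quantile_unchecked(
        a, q, axis, out, overwrite_input, method, keepdims, weights)
    return _ureduce(a,
                    func=_quantile_ureduce_func,
    ...<5 lines>...
                    overwrite_input=overwrite_input,
                    method=method)
    r = func(a, **kwargs)
    result = _quantile(arr,
                       quantiles=q,
    ...<2 lines>...
                       out=out,
                       weights=wgt)
    slices_having_nans = np.isnan(arr[-1, ...])
                                  ~~~^^^^^^^^^
IndexError: index -1 is out of bounds for axis 0 with size 0
```

{"name": "jog_arm", "arguments": {"series": [[[0,0,0],[5,0,0],1],[[0,0,0],[5,0,0],1],[[0,0,0],[0,0,0],1],[[0,0,0],[0,0,0],0.3],[[0,0,0],[0,0,0],0.3],[[0,0,0],[0,0,0],0.3],[[0,0,0],[-30,0,0],0.3],[[0,0,0],[-60,0,0],0.3]]}}

```text
clock: 7.45
eef_pos: [632.9, -232.7, 128.9]
tool_rot: [2.773, 1.566, 2.773]
force: [0.6, -1.2, 1.3]
width: 29.9
```

{"name": "jog_arm", "arguments": {"series": [[[0,0,0],[-60,0,0],0.3],[[0,0,0],[-20,0,0],0.3],[[0,0,0],[0,50,-20],0.3],[[0,0,0],[0,50,-25],0.3],[[0,0,0],[0,50,-25],0.3],[[0,0,0],[0,50,-25],0.3],[[0,0,0],[0,50,-25],0.3],[[0,0,0],[0,0,0],0.3]]}}

```text
clock: 8.45
eef_pos: [512.6, 21.8, 210.6]
tool_rot: [1.986, 1.569, 1.994]
force: [-0.5, -0.7, -0.5]
width: 29.9
```

```bash
python3 -c "
from h import *
plan([474,142.5,170],86)
d=get_image('scene');save(d,'s2')
C=cloud(d);m=col(d,'orange')&(C[...,0]>500)&(C[...,0]<720)&(C[...,2]<150);p=C[m]
print(m.sum(),cv2.minEnclosingCircle(np.float32(p[:,:2])),np.percentile(p[:,2],[5,50,95]))"
```

```text
t 8.45 at [512.6  21.8 210.6] w 29.9 F [-0.5 -0.7 -0.5] q7 1.09
turn [ 4.5 -0.  -0.1] shift [ 40.6 117.7 -46.9]
449 ((637.0579833984375, -199.71173095703125), 42.755157470703125) [11.92346583 29.48118742 34.44000952]
```

{"name": "jog_arm", "arguments": {"series": [[[4.5,0,0],[0,0,0],0.4],[[0,0,0],[0,40,-16],0.4],[[0,0,0],[0,40,-16],0.4],[[0,0,0],[20,38,-15],0.4],[[0,0,0],[20,0,0],0.4],[[0,0,0],[0,0,0],0.4],[[0,0,0],[0,0,0],0.4],[[0,0,0],[0,0,0],0.4]]}}

```text
clock: 9.5
eef_pos: [478.4, 137.6, 171.2]
tool_rot: [0.089, 1.568, 0.008]
force: [0.5, 0.6, 0.4]
width: 25.7
```

```bash
python3 -c "
from h import *
plan([474,142.5,84],86)
d=get_image('scene');save(d,'s3')
c=d['img'][100:260,240:460];cv2.imwrite('pics/s3c.png',cv2.resize(c,None,fx=3,fy=3)[:,:,::-1])"
```

```text
t 9.5 at [478.4 137.6 171.2] w 25.7 F [0.5 0.6 0.4] q7 0.73
turn [-0.6  0.1 -0. ] shift [87.2  4.6 -4.7]
```

View pics/s3c.png

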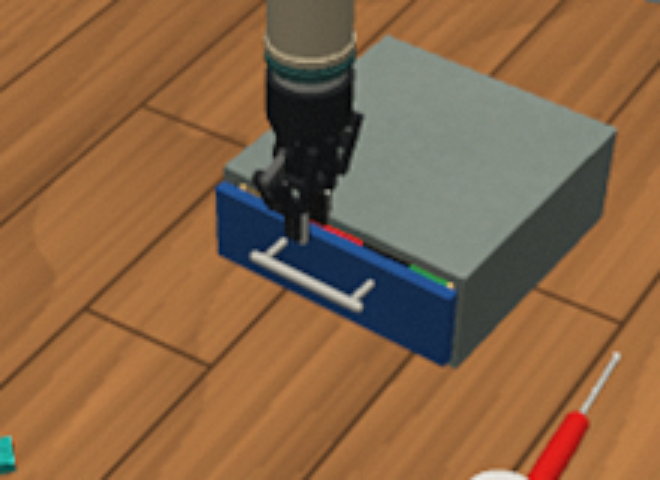

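The gripper hangs above and just in front of the drawer, next to the bar at (305,278) in the crop. Descending onto the bar.

{"name": "jog_arm", "arguments": {"series": [[[-0.6,0,0],[0,4.5,-4.5],0.4],[[0,0,0],[0,0,0],0.4],[[0,0,0],[30,0,0],0.4],[[0,0,0],[20,0,0],0.4],[[0,0,0],[12,0,0],0.4],[[0,0,0],[12,0,0],0.4],[[0,0,0],[12,0,0],0.4],[[0,0,0],[0,0,0],0.4]]}}

```text
clock: 10.55
eef_pos: [474.0, 144.0, 84.8]
tool_rot: [0.36, 1.568, 0.292]
force: [0.0, 0.6, 3.3]
width: 25.7
```

{"name": "jog_arm", "arguments": {"series": [[[0,0,0],[0,0,0],1],[[0,0,0],[0,0,0],1],[[0,0,0],[0,0,0],1],[[0,0,0],[0,0,0],1]]}}

```text
clock: 11.05
eef_pos: [473.8, 143.5, 84.7]
tool_rot: [0.294, 1.569, 0.225]
force: [-0.7, 0.5, 4.7]
width: 8.7
```

{"name": "jog_arm", "arguments": {"series": [[[0,0,0],[0,-15,0],1],[[0,0,0],[0,-32,0],1],[[0,0,0],[0,-36,0],1],[[0,0,0],[0,-36,0],1],[[0,0,0],[0,-36,0],1],[[0,0,0],[0,-32,0],1],[[0,0,0],[0,-20,0],1],[[0,0,0],[0,0,0],1]]}}

```text
clock: 12.05
eef_pos: [459.2, -65.4, 84.8]
tool_rot: [-0.16, 1.569, -0.232]
force: [0.6, -1.2, 4.4]
width: 8.7
```

{"name": "jog_arm", "arguments": {"series": [[[0,0,0],[0,-3,0],1],[[0,0,0],[0,-3,0],1],[[0,0,0],[0,-2,0],1],[[0,0,0],[0,0,0],1]]}}

```text
clock: 12.55
eef_pos: [459.2, -65.9, 84.7]
tool_rot: [1.17, 1.563, 1.107]
force: [-0.8, 13.5, 5.4]
width: 8.7
```

{"name": "jog_arm", "arguments": {"series": [[[0,0,0],[0,0,0],0.4],[[0,0,0],[0,0,0],0.4],[[0,0,0],[0,0,0],0.4],[[0,0,0],[-50,0,0],0.4],[[0,0,0],[-60,0,0],0.4],[[0,0,0],[-40,0,0],0.4],[[0,0,0],[0,-50,0],0.1],[[0,0,0],[0,-50,0],0.1]]}}

```text
clock: 13.55
eef_pos: [451.6, -172.6, 235.4]
tool_rot: [-0.51, 1.568, -0.578]
force: [0.9, 0.0, 0.3]
width: 38.9
```

{"name": "jog_arm", "arguments": {"series": [[[0,0,0],[0,-50,0],0.1],[[0,0,0],[0,-50,0],0.1],[[0,0,0],[0,-50,0],0.1],[[0,0,0],[0,0,0],0.1]]}}

```text
clock: 14.05
eef_pos: [439.2, -325.9, 233.7]
tool_rot: [-1.791, 1.569, -1.869]
force: [0.8, -0.3, -0.7]
width: 38.7
```

```bash
python3 -c "
from h import *
for n in('top','scene'):
    d=get_image(n);save(d,n+'3');np.savez(n+'3.npz',**d)
d=get_image('top');c=d['img'][130:380,130:430];cv2.imwrite('pics/t3c.png',cv2.resize(c,None,fx=2.4,fy=2.4)[:,:,::-1])"
```

```text
(no output)
```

View pics/t3c.png

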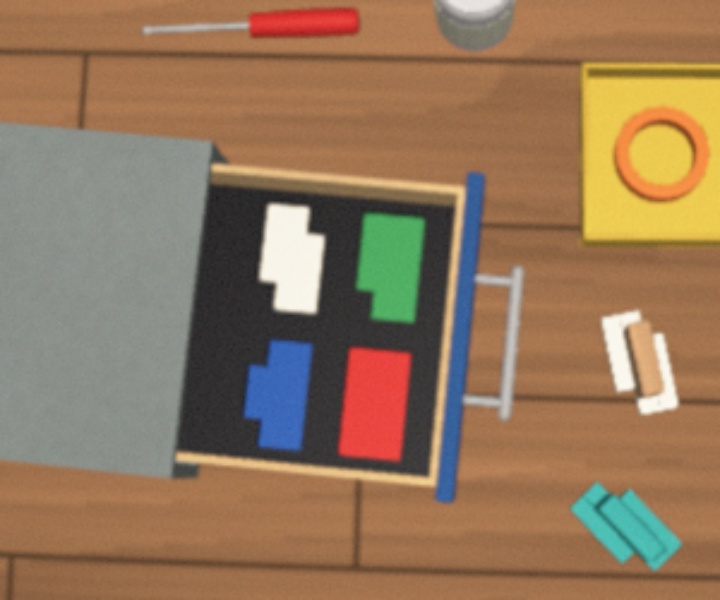

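View pics/scene3.png

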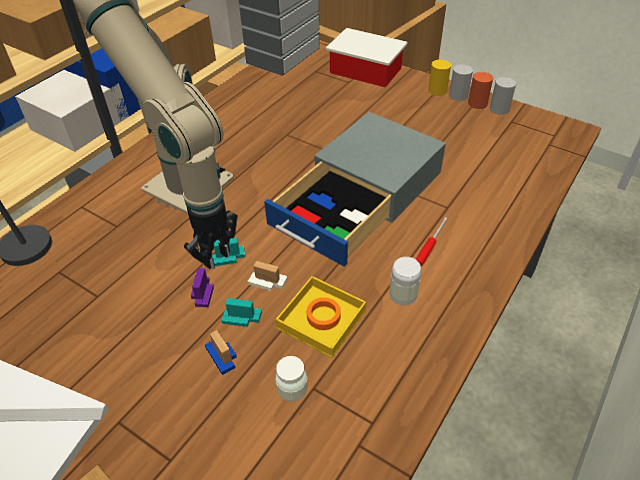

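The drawer is fully out and the roll lies in the tray at (660,154) in the crop. The white pocket is at back-top and the blue one at back-bottom. The blue block has been nudged aside, to (220,352) in the scene view, so I'm measuring again.

```bash
cat >> h.py <<'E'
def ribs(d):
    C=cloud(d); X,Y,Z=C[...,0],C[...,1],C[...,2]; W=col(d,"white"); hsv=cv2.cvtColor(np.ascontiguousarray(d["img"]),cv2.COLOR_RGB2HSV)
    m=(Z>58)&(Z<72)&(X>250)&(X<620)&(Y<-110)&(Y>-600)&(hsv[...,0]<22)&(hsv[...,1]>60)
    m=cv2.morphologyEx(m.astype(np.uint8),cv2.MORPH_OPEN,np.ones((2,2)))
    nl,L=cv2.connectedComponents(m)
    for i in range(1,nl):
        q=L==i
        if q.sum()>60: print(" rib",rect(C[q]),q.sum())
def pocket(d,nm,yaw=86.,z0=None):
    C=cloud(d); X,Y,Z=C[...,0],C[...,1],C[...,2]
    m=col(d,nm)&(Z>5)&(Z<70)&(X>330)&(X<600)&(Y>-50)&(Y<170)
    nl,L,st,_=cv2.connectedComponentsWithStats(m.astype(np.uint8))
    if nl<2: print(" none",nm);return
    i=1+np.argmax(st[1:,4]); q=(L==i).astype(np.uint8); z=np.median(Z[q>0])
    c=max(cv2.findContours(q,0,cv2.CHAIN_APPROX_NONE)[0],key=len)[:,0].astype(float); P=plane(d,c,z if z0 is None else z0)[:,:2]
    t=np.radians(yaw);A=np.array([[np.cos(t),np.sin(t)],[-np.sin(t),np.cos(t)]]); U=P@A.T
    lo,hi=np.percentile(U,1,axis=0),np.percentile(U,99,axis=0)
    print(" pocket",nm,"z",z.round(1),"centre",(A.T@((lo+hi)/2)).round(1),"size",(hi-lo).round(1),rect(P),st[i,4])
E
python3 - <<'E'
from h import *
for n in("top","scene"):
    d=dict(np.load(n+"3.npz")); d={k:(v if v.ndim else v.item()) for k,v in d.items()}
    print(n); ribs(d)
    for c in("red","green","blue","white"): pocket(d,c)
plan([450,-180,140],103)
E
```

```text
top
 rib (array([ 416.4, -117. ]), array([194.7,  62.7]), -64.7) 301
 pocket red z 27.0 centre [406.8  50.6] size [55.  94.9] (array([406.8,  50.6]), array([95.1, 55. ]), -3.9) 1193
 pocket green z 27.1 centre [527.3  42.2] size [53.9 93.2] (array([527.2,  42.2]), array([93.6, 54.2]), -4.1) 1021
 pocket blue z 27.1 centre [413.1 136.9] size [52.9 92.3] (array([413., 137.]), array([93., 53.]), -4.0) 949
 pocket white z 27.2 centre [532.3 128.2] size [54.  93.8] (array([532.4, 128.3]), array([94.2, 54.1]), -3.9) 945
scene
 rib (array([ 756.3, -527.9]), array([1018. ,   60.6]), -48.9) 168
 rib (array([ 484.4, -407.7]), array([103.2,  29.8]), -28.7) 216
 pocket red z 27.7 centre [403.9  62.8] size [29.7 89.6] (array([403.8,  62.8]), array([89.7, 29.7]), -2.9) 228
 pocket green z 27.2 centre [513.4  55.1] size [29.4 67.8] (array([513.4,  54.9]), array([70.3, 28.9]), -2.8) 158
 pocket blue z 43.4 centre [553.  -33.6] size [ 42.7 111. ] (array([553.1, -32.3]), array([111.2,  45.2]), -4.0) 414
 pocket white z 28.1 centre [520.  131.2] size [44.  67.4] (array([520. , 131.3]), array([67.5, 44. ]), -3.4) 223
t 14.2 at [ 441.2 -319.7  234.4] w 38.5 F [ 0.4  0.6 -0.3] q7 1.67
turn [-16.9   0.   -0.1] shift [ 94.4 134.1  40. ]
```

{"name": "jog_arm", "arguments": {"series": [[[-8.5,0,0],[0,0,0],0.1],[[-8.5,0,0],[0,0,0],0.1],[[0,0,0],[0,45,13],0.1],[[0,0,0],[30,45,13],0.1],[[0,0,0],[30,44,14],0.1],[[0,0,0],[34,0,0],0.1],[[0,0,0],[0,0,0],0.1],[[0,0,0],[0,0,0],0.1]]}}

```text
clock: 15.2
eef_pos: [450.8, -180.9, 141.5]
tool_rot: [-0.401, 1.568, -0.172]
force: [0.3, -0.1, 0.5]
width: 38.7
```

```bash
sed -i 's/    m=cv2.morphologyEx(m.astype(np.uint8),cv2.MORPH_OPEN,np.ones((2,2)))/    m=m.astype(np.uint8)/; s/    nl,L=cv2.connectedComponents(m)$/    nl,L=cv2.connectedComponents(m,connectivity=4)/' h.py
python3 - <<'E'
from h import *
for n in("top","scene"):
    print(n); d=get_image(n); ribs(d)
plan([450.4,-180.3,52],103)
E
```

```text
top
 rib (array([ 498.8, -416.9]), array([65. , 20.3]), -22.7) 297
 rib (array([ 425.8, -181.8]), array([27.3, 15.1]), 63.5) 67
scene
 rib (array([ 451.3, -182.5]), array([61.8, 27.1]), 13.5) 175
 rib (array([ 499.2, -420. ]), array([65.3, 20.5]), -23.2) 226
t 15.3 at [ 451.  -181.6  141.8] w 38.4 F [ 0.3 -0.2  0.7] q7 1.51
turn [0.  0.2 0.1] shift [89.8  1.4 -0.3]
```

{"name": "jog_arm", "arguments": {"series": [[[0,0,0],[30,1.4,0],0.1],[[0,0,0],[30,0,0],0.1],[[0,0,0],[20,0,0],0.1],[[0,0,0],[10,0,0],0.1],[[0,0,0],[0,0,0],1],[[0,0,0],[0,0,0],1],[[0,0,0],[0,0,0],1],[[0,0,0],[0,0,0],1]]}}

```text
clock: 16.3
eef_pos: [450.2, -179.9, 51.0]
tool_rot: [-0.411, 1.569, -0.183]
force: [-0.6, -0.3, 1.8]
width: 19.7
```

{"name": "jog_arm", "arguments": {"series": [[[0,0,0],[0,0,0],1],[[0,0,0],[-30,0,0],1],[[0,0,0],[-50,0,0],1],[[0,0,0],[-50,0,0],1],[[0,0,0],[0,0,0],1],[[0,0,0],[0,0,0],1]]}}

```text
clock: 17.05
eef_pos: [449.1, -180.0, 180.0]
tool_rot: [-1.673, 1.57, -1.445]
force: [0.2, 0.1, -2.0]
width: 19.2
```

```bash
python3 - <<'E'
from h import *
plan([532.3,128.2,180],86)
E
```

```text
t 17.05 at [ 449.1 -180.   180. ] w 19.2 F [ 0.2  0.1 -2. ] q7 1.56
turn [17.  0.  0.] shift [  0.  313.3  61.5]
```

{"name": "jog_arm", "arguments": {"series": [[[8.5,0,0],[0,0,0],1],[[8.5,0,0],[0,0,0],1],[[0,0,0],[0,53,10],1],[[0,0,0],[0,53,10],1],[[0,0,0],[0,53,10],1],[[0,0,0],[0,53,10],1],[[0,0,0],[0,53,10],1],[[0,0,0],[0,48,11],1]]}}

```text
clock: 18.05
eef_pos: [531.2, 130.0, 178.5]
tool_rot: [-2.549, 1.568, -2.617]
force: [-0.0, -1.7, -2.0]
width: 19.1
```

{"name": "jog_arm", "arguments": {"series": [[[0,0,0],[0,0,0],1],[[0,0,0],[25,0,0],1],[[0,0,0],[25,0,0],1],[[0,0,0],[15,0,0],1],[[0,0,0],[0,0,0],1],[[0,0,0],[0,0,0],1]]}}

```text
clock: 18.8
eef_pos: [532.5, 128.4, 116.0]
tool_rot: [0.121, 1.569, 0.052]
force: [-0.2, 0.3, -1.6]
width: 19.4
```

```bash
python3 - <<'E'
from h import *
plan([532.3,128.2,78],86)
d=get_image("top");save(d,"t4");c=d['img'][170:370,150:390];cv2.imwrite('pics/t4c.png',cv2.resize(c,None,fx=3,fy=3)[:,:,::-1])
C=cloud(d);X,Y,Z=C[...,0],C[...,1],C[...,2]
m=col(d,"white")&(abs(X-532)<80)&(abs(Y-128)<60);print(m.sum(),np.percentile(Z[m],[5,50,95]),rect(C[m]))
E
```

```text
t 18.8 at [532.5 128.4 116. ] w 19.4 F [-0.2  0.3 -1.6] q7 0.71
turn [ 0.1  0.1 -0. ] shift [38.  -0.2 -0.2]
1 [514.97540157 514.97540157 514.97540157] (array([479.1, 133.5]), array([0., 0.]), 0.0)
```

View pics/t4c.png

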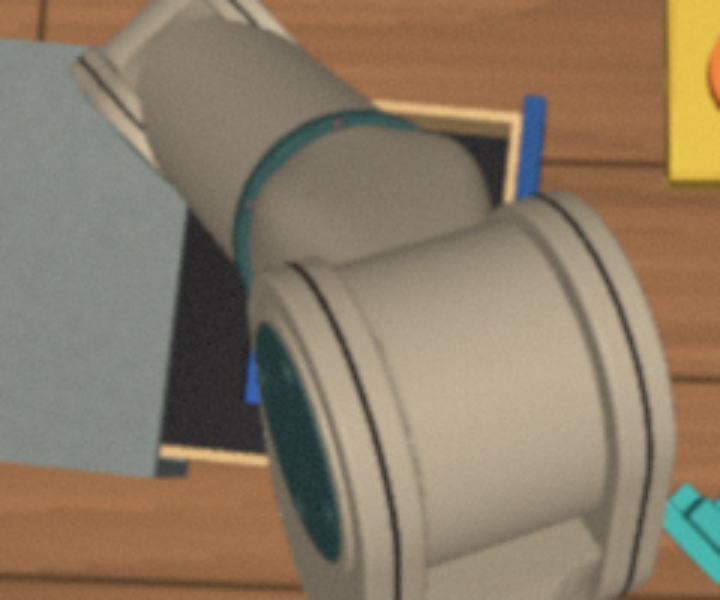

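The arm hides the pocket in this view, so I'm lowering gently and reading the wrist force and height.

{"name": "jog_arm", "arguments": {"series": [[[0,0,0],[10,0,0],1],[[0,0,0],[8,0,0],1],[[0,0,0],[4,0,0],1],[[0,0,0],[3,0,0],1],[[0,0,0],[2,0,0],1],[[0,0,0],[2,0,0],1],[[0,0,0],[2,0,0],1],[[0,0,0],[0,0,0],1]]}}

```text
clock: 19.85
eef_pos: [532.2, 128.3, 84.6]
tool_rot: [-0.048, 1.57, -0.116]
force: [0.8, -0.9, -1.8]
width: 19.3
```

```bash
python3 - <<'E'
from h import *
plan([532.3,128.2,78],86)
E
```

```text
t 19.85 at [532.2 128.3  84.6] w 19.3 F [ 0.8 -0.9 -1.8] q7 0.67
turn [0.1 0.1 0. ] shift [ 6.6 -0.1  0.1]
```

{"name": "jog_arm", "arguments": {"series": [[[0,0,0],[2,0,0],1],[[0,0,0],[2,0,0],1],[[0,0,0],[1.5,0,0],1],[[0,0,0],[1.5,0,0],1],[[0,0,0],[1,0,0],1],[[0,0,0],[0,0,0],1]]}}

```text
clock: 20.6
eef_pos: [532.3, 128.4, 77.0]
tool_rot: [-0.082, 1.569, -0.15]
force: [-0.6, -0.2, 2.6]
width: 19.2
```

{"name": "jog_arm", "arguments": {"series": [[[0,0,0],[0,0,0],0.2],[[0,0,0],[0,0,0],0.2],[[0,0,0],[0,0,0],0.2],[[0,0,0],[-30,0,0],0.2],[[0,0,0],[-50,0,0],0.2],[[0,0,0],[-50,0,0],0.2],[[0,0,0],[0,-60,0],0.1],[[0,0,0],[0,-60,0],0.1]]}}

```text
clock: 21.6
eef_pos: [524.3, 7.7, 207.6]
tool_rot: [-0.011, 1.567, -0.077]
force: [0.8, -0.5, 0.2]
width: 38.3
```

{"name": "jog_arm", "arguments": {"series": [[[0,0,0],[0,-60,0],0.1],[[0,0,0],[0,-60,0],0.1],[[0,0,0],[0,-60,0],0.1],[[0,0,0],[0,-60,0],0.1],[[0,0,0],[0,-60,0],0.1],[[0,0,0],[0,0,0],0.1],[[0,0,0],[0,0,0],0.1]]}}

```text
clock: 22.48
eef_pos: [503.2, -290.2, 206.5]
tool_rot: [0.76, 1.569, 0.691]
force: [0.9, 1.3, 0.2]
width: 38.0
```

```bash
python3 - <<'E'
from h import *
d=get_image("top");save(d,"t5");c=d['img'][170:370,150:390];cv2.imwrite('pics/t5c.png',cv2.resize(c,None,fx=3,fy=3)[:,:,::-1])
C=cloud(d);X,Y,Z=C[...,0],C[...,1],C[...,2]
m=(Z>80)&(Z<100)&(abs(X-532)<45)&(abs(Y-128)<30);print(m.sum(),np.percentile(Z[m],[5,50,95]),rect(C[m]))
m=(Z>30)&(Z<50)&col(d,"white")&(abs(X-532)<60)&(abs(Y-128)<40);print("sole z",np.percentile(Z[m],[5,25,50,75,95]))
ribs(d);pocket(d,"blue");ribs(get_image("scene"))
plan([499,-418.5,140],67)
E
```

```text
323 [85.39238469 90.09770827 94.34142205] (array([532.3, 127.4]), array([65.3, 20.7]), -3.5)
sole z [33.7094521  38.34019757 40.20707454 42.11619145 45.05823955]
 pocket blue z 27.1 centre [413.1 137.1] size [53.2 92.7] (array([413.1, 137.1]), array([93.2, 53.3]), -4.0) 954
 rib (array([ 499.2, -419.8]), array([66.4, 20.6]), -23.5) 224
t 22.57 at [ 503.8 -288.8  206.8] w 38.5 F [-0.1  0.4 -0.1] q7 1.56
turn [19.2  0.1 -0.1] shift [  66.8 -121.3   46.3]
```

View pics/t5c.png

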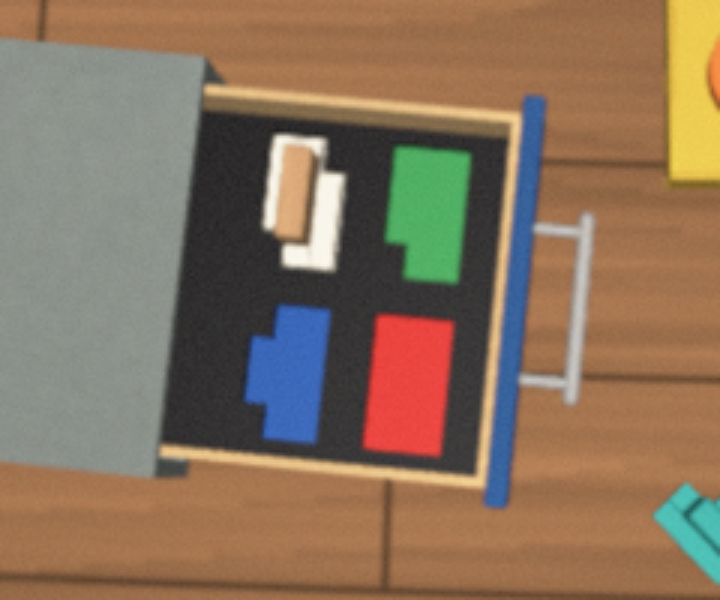

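White sits flush in its pocket: the rib is centred at (532,127) and its top is at 90 mm, as expected. Next is blue.

{"name": "jog_arm", "arguments": {"series": [[[9.6,0,0],[0,0,0],0.1],[[9.6,0,0],[0,0,0],0.1],[[0,0,0],[0,-50,20],0.1],[[0,0,0],[0,-50,20],0.1],[[0,0,0],[30,-21,6],0.1],[[0,0,0],[36,0,0],0.1],[[0,0,0],[0,0,0],0.1],[[0,0,0],[0,0,0],0.1]]}}

```text
clock: 23.58
eef_pos: [499.8, -418.8, 142.1]
tool_rot: [0.292, 1.568, -0.109]
force: [-0.4, 0.8, 0.4]
width: 38.5
```

```bash
python3 - <<'E'
from h import *
ribs(get_image("scene"))
plan([499,-418,52],67)
E
```

```text
rib (array([ 499.2, -419.5]), array([67.3, 20.3]), -23.7) 217
t 23.62 at [ 500.  -419.2  142.5] w 38.2 F [-0.1  0.2 -0.8] q7 1.45
turn [-0.   0.2 -0. ] shift [90.5  0.8 -1.4]
```

{"name": "jog_arm", "arguments": {"series": [[[0,0,0],[30,0.8,-1.2],0.1],[[0,0,0],[30,0,0],0.1],[[0,0,0],[20,0,0],0.1],[[0,0,0],[10.5,0,0],0.1],[[0,0,0],[0,0,0],1],[[0,0,0],[0,0,0],1],[[0,0,0],[0,0,0],1],[[0,0,0],[0,0,0],1]]}}

```text
clock: 24.62
eef_pos: [497.6, -419.0, 50.6]
tool_rot: [0.122, 1.569, -0.282]
force: [0.7, 1.0, -1.9]
width: 19.5
```

{"name": "jog_arm", "arguments": {"series": [[[0,0,0],[0,0,0],1],[[0,0,0],[-30,0,0],1],[[0,0,0],[-50,0,0],1],[[0,0,0],[-50,0,0],1],[[0,0,0],[0,0,0],1],[[0,0,0],[0,0,0],1]]}}

```text
clock: 25.38
eef_pos: [496.6, -418.7, 179.6]
tool_rot: [2.05, 1.571, 1.646]
force: [0.1, 0.1, -3.3]
width: 19.4
```

```bash
python3 - <<'E'
from h import *
plan([413.1,137,180],86)
E
```

```text
t 25.38 at [ 496.6 -418.7  179.6] w 19.4 F [ 0.1  0.1 -3.3] q7 1.47
turn [-19.1  -0.   -0. ] shift [-4.000e-01  5.485e+02 -1.221e+02]
```

{"name": "jog_arm", "arguments": {"series": [[[-9.6,0,0],[0,0,0],1],[[-9.5,0,0],[0,0,0],1],[[0,0,0],[0,50,-11],1],[[0,0,0],[0,50,-11],1],[[0,0,0],[0,50,-11],1],[[0,0,0],[0,50,-11],1],[[0,0,0],[0,50,-11],1],[[0,0,0],[0,50,-11],1]]}}

```text
clock: 26.38
eef_pos: [451.1, -113.2, 178.7]
tool_rot: [2.591, 1.569, 2.52]
force: [0.8, 0.6, -2.5]
width: 19.1
```

{"name": "jog_arm", "arguments": {"series": [[[0,0,0],[0,50,-11],1],[[0,0,0],[0,50,-11],1],[[0,0,0],[0,50,-11],1],[[0,0,0],[0,50,-11],1],[[0,0,0],[0,48,-12],1],[[0,0,0],[0,0,0],1],[[0,0,0],[0,0,0],1]]}}

```text
clock: 27.25
eef_pos: [413.2, 135.6, 179.0]
tool_rot: [-2.287, 1.569, -2.357]
force: [-0.3, -0.1, -1.7]
width: 19.4
```

```bash
python3 - <<'E'
from h import *
plan([412.0,137,116],86)
save(get_image("scene"),"s6")
E
```

```text
t 27.25 at [413.2 135.6 179. ] w 19.4 F [-0.3 -0.1 -1.7] q7 0.64
turn [-0.  -0.1  0.1] shift [63.   1.3 -1.3]
```

View pics/s6.png

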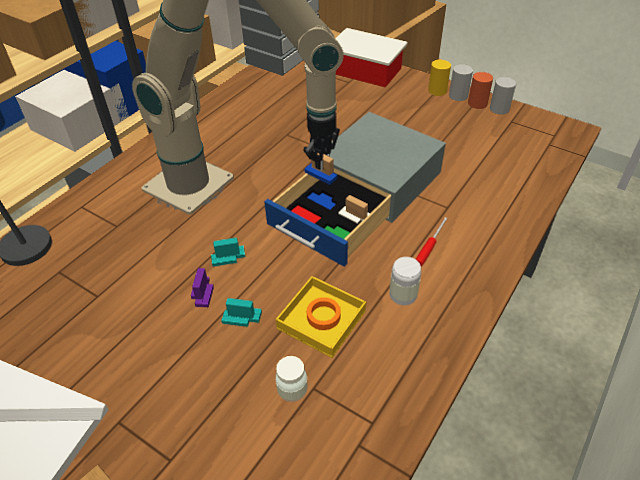

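The scene view shows blue held level over the drawer at (322,172). I'm measuring where it sits in the grip before lowering.

```bash
python3 - <<'E'
from h import *
t=np.radians(86);A=np.array([[np.cos(t),np.sin(t)],[-np.sin(t),np.cos(t)]])
s=read_state();e=s["eef_pos"]
for n in("scene","top"):
    d=get_image(n);C=cloud(d);hsv=cv2.cvtColor(d["img"],cv2.COLOR_RGB2HSV)
    near=(np.abs(C[...,:2]-e[:2]).max(-1)<75)
    for nm,m in(("sole",col(d,"blue")&near&(C[...,2]>90)&(C[...,2]<160)),("rib",(hsv[...,0]<22)&(hsv[...,1]>70)&near&(C[...,2]>140)&(C[...,2]<205))):
        p=C[m]
        if len(p)>10:
            U=(p[:,:2]-e[:2])@A.T;print(n,nm,len(p),"rel x",np.percentile(U[:,0],[1,50,99]).round(1),"rel y",np.percentile(U[:,1],[1,50,99]).round(1),"z",np.percentile(p[:,2],[1,50,99]).round(1))
E
```

```text
scene sole 253 rel x [-29.4 -20.    4.3] rel y [-48.1 -14.3  42.3] z [129.1 140.3 147.1]
scene rib 224 rel x [-40.   -8.7  11. ] rel y [-36.1 -21.6  26.9] z [145.3 172.7 203.7]
top sole 118 rel x [-26.5 -19.5  -1.6] rel y [-45.9 -37.  -19.8] z [135.2 143.7 148.3]
```

It spans −47 to +43 mm about the TCP along its length, which matches the 1 mm grip offset I allowed for. Lowering.

{"name": "jog_arm", "arguments": {"series": [[[0,0,0],[30,1.3,-1.3],1],[[0,0,0],[30,0,0],1],[[0,0,0],[18,0,0],1],[[0,0,0],[6,0,0],1],[[0,0,0],[4,0,0],1],[[0,0,0],[3,0,0],1],[[0,0,0],[3,0,0],1],[[0,0,0],[0,0,0],1]]}}

```text
clock: 28.4
eef_pos: [413.2, 137.8, 86.1]
tool_rot: [0.033, 1.569, -0.037]
force: [0.0, -1.2, -2.2]
width: 19.7
```

```bash
python3 - <<'E'
from h import *
plan([412.0,137,77],86)
E
```

```text
t 28.4 at [413.2 137.8  86.1] w 19.7 F [ 0.  -1.2 -2.2] q7 0.46
turn [-0.   0.1 -0. ] shift [ 9.1 -0.9 -1.1]
```

{"name": "jog_arm", "arguments": {"series": [[[0,0,0],[2,-0.5,-0.6],1],[[0,0,0],[2,0,0],1],[[0,0,0],[2,0,0],1],[[0,0,0],[2,0,0],1],[[0,0,0],[1.5,0,0],1],[[0,0,0],[0,0,0],1]]}}

```text
clock: 29.15
eef_pos: [412.4, 137.3, 76.4]
tool_rot: [-0.078, 1.57, -0.148]
force: [-0.1, -0.8, -1.0]
width: 19.7
```

{"name": "jog_arm", "arguments": {"series": [[[0,0,0],[1,0,0],1],[[0,0,0],[0.5,0,0],1],[[0,0,0],[0,0,0],1],[[0,0,0],[0,0,0],1]]}}

```text
clock: 29.65
eef_pos: [412.5, 137.4, 76.3]
tool_rot: [-0.063, 1.568, -0.133]
force: [-2.5, -0.3, 16.8]
width: 19.1
```

Blue is seated, as the floor now pushes back. I'm releasing, rising, then clearing towards −y to look.

{"name": "jog_arm", "arguments": {"series": [[[0,0,0],[0,0,0],0.2],[[0,0,0],[0,0,0],0.2],[[0,0,0],[0,0,0],0.2],[[0,0,0],[-30,0,0],0.2],[[0,0,0],[-50,0,0],0.2],[[0,0,0],[-50,0,0],0.2],[[0,0,0],[0,-50,10],0.2],[[0,0,0],[0,-50,10],0.2]]}}

```text
clock: 30.65
eef_pos: [425.8, 35.2, 205.7]
tool_rot: [0.054, 1.568, -0.015]
force: [0.1, 0.5, -0.3]
width: 34.2
```

{"name": "jog_arm", "arguments": {"series": [[[0,0,0],[0,-50,5],1],[[0,0,0],[0,-50,0],1],[[0,0,0],[0,-50,0],1],[[0,0,0],[0,0,0],1],[[0,0,0],[0,0,0],1]]}}

```text
clock: 31.28
eef_pos: [419.6, -113.4, 204.9]
tool_rot: [0.548, 1.569, 0.478]
force: [-0.1, -0.3, -0.3]
width: 0.1
```

```bash
python3 - <<'E'
from h import *
d=get_image("top");save(d,"t7");c=d['img'][120:380,130:480];cv2.imwrite('pics/t7c.png',cv2.resize(c,None,fx=2.2,fy=2.2)[:,:,::-1])
C=cloud(d);X,Y,Z=C[...,0],C[...,1],C[...,2]
for c in((532,128),(413,137)):
    m=(Z>80)&(Z<100)&(abs(X-c[0])<45)&(abs(Y-c[1])<30);print(m.sum(),np.percentile(Z[m],[5,50,95]),rect(C[m]))
plan([440,-120,80],86)
E
```

```text
324 [85.72778897 90.19668484 93.87356759] (array([532.1, 127.1]), array([64.2, 20.4]), -3.5)
340 [85.00773091 90.08276334 94.17792005] (array([413.5, 136.7]), array([64.2, 20.8]), -4.1)
t 31.32 at [ 419.8 -112.7  205.1] w -0.2 F [0.  0.3 0. ] q7 1.23
turn [ 0.1  0.1 -0. ] shift [125.1  -5.8  20.7]
```

View pics/t7c.png

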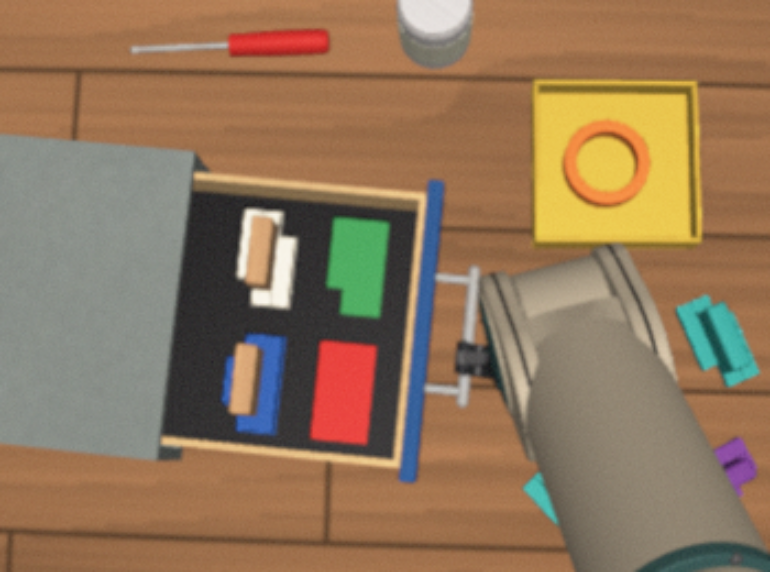

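Both ribs are centred over their pockets at (532,127) and (413.5,137), with tops at 90 mm. Now I'll push the drawer shut by its bar with closed fingers.

{"name": "jog_arm", "arguments": {"series": [[[0,0,0],[0,2,36],1],[[0,0,0],[0,0,0],1],[[0,0,0],[40,0,0],1],[[0,0,0],[40,0,0],1],[[0,0,0],[30,0,0],1],[[0,0,0],[13,0,0],1],[[0,0,0],[0,0,0],1],[[0,0,0],[0,0,0],1]]}}

```text
clock: 32.33
eef_pos: [456.5, -114.1, 83.0]
tool_rot: [-0.014, 1.568, -0.084]
force: [-0.1, 0.1, 0.3]
width: -0.2
```

{"name": "jog_arm", "arguments": {"series": [[[0,0,0],[0,8,0],1],[[0,0,0],[0,8,0],1],[[0,0,0],[0,8,0],1],[[0,0,0],[0,12,0],1],[[0,0,0],[0,20,0],1],[[0,0,0],[0,25,0],1],[[0,0,0],[0,25,0],1],[[0,0,0],[0,25,0],1]]}}

```text
clock: 33.33
eef_pos: [465.1, 17.3, 82.1]
tool_rot: [-0.543, 1.569, -0.613]
force: [1.8, -2.0, -0.3]
width: -0.0
```

```bash
python3 - <<'E'
from h import *
plan([472.5,123,82],86)
save(get_image("scene"),"s8")
E
```

```text
t 33.33 at [465.1  17.3  82.1] w -0.0 F [ 1.8 -2.  -0.3] q7 0.77
turn [-0.   0.1  0. ] shift [1.00e-01 1.06e+02 0.00e+00]
```

View pics/s8.png

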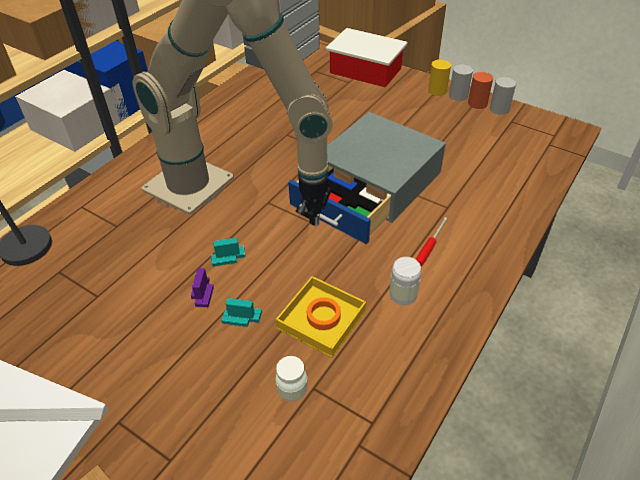

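The drawer is about halfway in, with the fingers on the bar at (318,213). Continuing.

{"name": "jog_arm", "arguments": {"series": [[[0,0,0],[0,22,0],1],[[0,0,0],[0,22,0],1],[[0,0,0],[0,20,0],1],[[0,0,0],[0,14,0],1],[[0,0,0],[0,8,0],1],[[0,0,0],[0,6,0],1],[[0,0,0],[0,4,0],1],[[0,0,0],[0,0,0],1]]}}

```text
clock: 34.38
eef_pos: [471.9, 112.3, 82.1]
tool_rot: [0.36, 1.569, 0.29]
force: [1.2, -0.3, -0.2]
width: 0.0
```

{"name": "jog_arm", "arguments": {"series": [[[0,0,0],[0,4,0],1],[[0,0,0],[0,3,0],1],[[0,0,0],[0,0,0],1]]}}

```text
clock: 34.75
eef_pos: [472.4, 119.6, 82.1]
tool_rot: [0.4, 1.569, 0.33]
force: [0.0, -0.7, 0.5]
width: 0.0
```

{"name": "jog_arm", "arguments": {"series": [[[0,0,0],[0,3,0],1],[[0,0,0],[0,2,0],1],[[0,0,0],[0,0,0],1]]}}

```text
clock: 35.12
eef_pos: [472.7, 124.5, 82.1]
tool_rot: [0.321, 1.569, 0.251]
force: [-0.0, 0.3, 0.5]
width: 0.3
```

{"name": "jog_arm", "arguments": {"series": [[[0,0,0],[0,1.5,0],1],[[0,0,0],[0,1,0],1],[[0,0,0],[0,0,0],1]]}}

```text
clock: 35.5
eef_pos: [472.9, 126.7, 82.1]
tool_rot: [0.136, 1.569, 0.066]
force: [0.3, -1.0, 0.3]
width: -0.1
```

{"name": "jog_arm", "arguments": {"series": [[[0,0,0],[0,1.5,0],1],[[0,0,0],[0,1.5,0],1],[[0,0,0],[0,0,0],1]]}}

```text
clock: 35.88
eef_pos: [473.0, 128.4, 82.1]
tool_rot: [-1.154, 1.569, -1.225]
force: [0.4, -4.8, 1.6]
width: 0.3
```

{"name": "jog_arm", "arguments": {"series": [[[0,0,0],[0,1.5,0],1],[[0,0,0],[0,1,0],1],[[0,0,0],[0,0,0],1]]}}

```text
clock: 36.25
eef_pos: [472.9, 128.6, 82.1]
tool_rot: [-1.557, 1.565, -1.63]
force: [0.2, -9.6, 4.5]
width: -0.1
```

The force rises and y stalls at 128.5, so the drawer is at its shut stop. Backing off and checking.

{"name": "jog_arm", "arguments": {"series": [[[0,0,0],[0,-20,0],1],[[0,0,0],[0,-40,0],1],[[0,0,0],[-50,0,0],1],[[0,0,0],[-60,0,0],1],[[0,0,0],[0,-50,0],1],[[0,0,0],[0,-50,0],1],[[0,0,0],[0,-50,0],1],[[0,0,0],[0,0,0],1]]}}

```text
clock: 37.25
eef_pos: [458.0, -81.0, 191.8]
tool_rot: [-0.434, 1.569, -0.511]
force: [0.5, 0.0, 0.6]
width: -0.0
```

```bash
python3 - <<'E'
from h import *
cx=np.array([np.cos(np.radians(86)),np.sin(np.radians(86))])
d0={k:(v if v.ndim else v.item()) for k,v in dict(np.load("top0.npz")).items()}
d1=get_image("top");save(d1,"t9")
for d in(d0,d1):
    C=cloud(d);X,Y,Z=C[...,0],C[...,1],C[...,2];a=C[...,:2]@cx
    f=col(d,"blue")&(Z>95)&(Z<108)&(Y>100)&(Y<260)&(X<650)&(X>300);print("front a",np.percentile(a[f],[5,50,95]).round(2),f.sum())
    m=(Z>74)&(Z<90)&(X>380)&(X<570)&(Y>110)&(Y<160);print("bar a",np.percentile(a[m],[5,50,95]).round(2),m.sum())
plan([460,-80,200],86)
E
```

```text
front a [211.25 216.56 222.66] 867
bar a [170.89 176.09 187.98] 390
front a [214.99 220.57 226.52] 879
bar a [174.29 179.22 187.98] 379
t 37.3 at [458.5 -78.3 192.1] w -0.3 F [ 0.1  0.6 -0.3] q7 1.14
turn [-0.2  0.1 -0.1] shift [-7.9 -1.6  1.6]
```

View pics/t9.png

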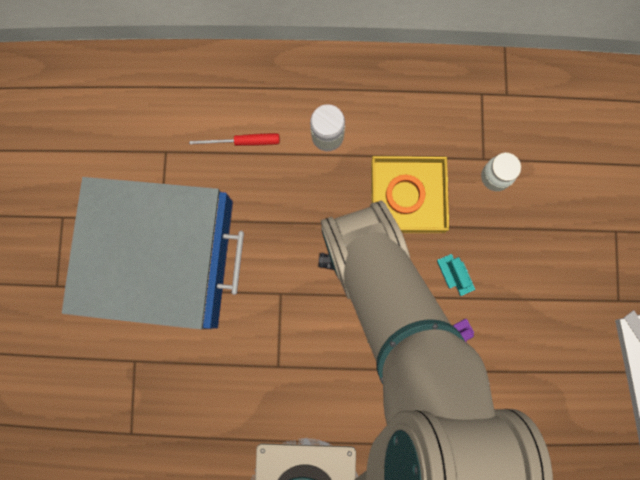

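The drawer is shut, about 3.5 mm further in than at the start, which matches the 210 mm pull to the 213 mm stop. The roll is flat in the tray at (405,194), and the tin, jar and screwdriver have not moved.

```bash
python3 -c "
from cell import *
print(finish_job())"
```

```text
the job is handed in; nothing more can be done
None
```

The job is done and handed in at about 37 s on the robot's clock. The roll is in the tray, both blocks are in their pockets, and the drawer is shut.

- **Roll:** it lies flat in the yellow tray, with its centre at about (637, −200) mm and its top at about 30 mm.
- **Drawer opening:** I pulled it to its stop, where the wrist force reached 13.5 N. The pull measured about 210 mm rather than 213 mm, because the drawer apparently began about 3 mm open.
- **Blocks:** only white and blue were on the bench; I found no red or green block. Blue was knocked aside during the run, so I measured it again before picking it up.
- **Seating:** before closing, both grips' tops read 90 mm, as expected for fully home. Their centres were within about 1 mm of the pocket centres and square to within about 0.5°. I did not look inside after closing.
- **Drawer closing:** I pushed until it stalled at about 10 N. The front and handle ended about 3.5 mm further in than in the first picture, which matches the slightly open start.
- **Bystanders:** the tin, jar and screwdriver look unmoved. I didn't touch the look-alikes, but the arm hid some of them in the last picture.

No check failed.

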